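# Index the decorating wheel and lock it with the slanted pin

## Robot

A 7-joint arm with a two-finger parallel gripper is mounted at the origin on a cart in front of the work surface, level with it; the furniture and walls round the work are solid. World frame = base frame: x ahead of the robot, y to its left, z up, the work surface at z = 0. Lengths are in m, angles in rad, forces in N, time in s.
With the tool pointing down it reaches from about 0.425 to 0.925 m from the base axis. Payload 6.8 kg.
Tool frame: the origin (TCP) lies at the very end of the fingers, on their centre line; the grasp point (between the pads) lies 19 mm behind it; z points along the fingers, y is the line along which they close (so a half turn about z gives the same grasp; the last joint's range is limited). The gripper opens to 85 mm and grips with 20 to 120 N. Pads are 22 mm wide; open, the fingers measure 114 mm over their backs; the gripper's body (76 mm by 85 mm) begins 54 mm behind the grasp point. The pads swing forward as they close: fully open they stand 13 mm farther back than shut.
Start: joints at [1.122, 0.477, 0.022, 1.555, -0.011, 1.109, -0.083], TCP at [0.226, -0.636, 0.231] pointing down, gripper open.
Joint ranges: [-2.96, 2.96], [-0.34, 2.1], [-1.41, 1.46], [0.24, 2.44], [-1.37, 4.51], [0.17, 1.92], [-2.96, 2.96]. Speed limits (rad/s): [2.39, 2.39, 3.14, 3.14, 3.14, 3.14, 3.14].

## Interface

Orientations are given as a unit quaternion [w, x, y, z].
In Python, from station import bot gives the robot as it stands.
- The arm moves only by the tool nudge_tcp, called as name(argument=value, ...), one argument or row to a line, values as JSON. Schema: {"type":"object","properties":{"rows":{"type":"array","items":{"type":"object","properties":{"dx":{"type":"number"},"dy":{"type":"number"},"dz":{"type":"number"},"yaw":{"type":"number"},"finger_gap":{"type":"number"}},"additionalProperties":false,"required":["finger_gap"]},"minItems":1,"maxItems":20},"squeeze":{"type":"number"},"only":{"type":"string"},"quiet":{"type":"boolean"},"lines":{"type":"string"}},"required":["rows"],"additionalProperties":false}. rows is a list of rows, 1 to 20 of them, each an object with the fields dx, dy, dz (the shift in shares of the most that a row can go, 1 being 50 mm), yaw (a turn about the tool's z in fractions of the full range, 1 being 2 pi rad), finger_gap (the opening from 0.0 (shut) to 1.0 (fully open)); a field left out counts as zero (the opening has to be given); each row shifts and turns the commanded pose from where the row before left it, along the tool's axes as they then stand; what a row does not reach is not made up. A row lasts 1/10 s, in which the tool goes at most 0.05 m and 0.15 rad, less where a joint would pass 70% of its speed; a pose out of reach is approached as far as the arm can. The fingers move at their own pace and stop on an object; squeeze is the grip in N (left out, the last holds). Time passes only in rows, so rows that do not move let the fingers close. The tool returns the time, the measured TCP pose, the force, the opening and the grip force at its end. only (a regular expression) keeps the lines of the reply that match it, lines (a string "A,B") keeps lines A to B, and quiet returns only ok. No shift or turn number may pass 1 either way. Input that does not fit is refused with a message, and nothing moves.
- bot.get_obs(): the state, without advancing time (a new reading comes with each control period).
- bot.read_camera(name): name is "scene" or "top" or "wrist"; returns the picture (400x640x3 uint8, blue, green, red); there is no depth.
- bot.camera_info(name): a dict with "vertical_fov" (degrees; the focal length in pixels is half the picture's height over the tangent of half this angle, whatever the lens; pixels are square), "cx", "cy" (the principal point, pixels), "view" (4x4, takes a point from world to camera coordinates); the wrist camera has in their place "hand_eye" (4x4, takes a point from camera to tool coordinates, whose origin is the TCP and whose axes are the flange's). Camera axes: x right, y up, looking along -z (the intrinsics and any distortion apply to the point x, -y, -z); pixel columns grow to the right and rows downward; lengths in m; the calibration is good to about 2 mm. A picture is of the moment at which its call begins: read the wrist's pose just before it. camera_info takes no time and is no camera call.
- bot.hand_in(): hands the job in; it is judged then, once.
The state is a dict: "t": time; "q": joint angles; "joint_vel": joint speeds; "joint_torque": joint torques, N m; "eef_pos": TCP position; "tool_rot": TCP orientation; "contact_force": force on the tool from outside, world axes, zero at the start; "torque": the same for the moment, N m; "gripper_width": opening from 0.0 (shut) to 1.0 (fully open); "grasp_force": force on a finger pad.
Only numpy, scipy, OpenCV 4.12 (cv2) and the standard library are available. Lean on these libraries where they do the work, as an engineer would, in place of code of your own. Each camera call takes 0.05 s, during which the arm holds its last target. There are 200 camera calls.

## Task

Turn the small decorating wheel, which has an upright knob and click stops, until the ear on its rim stands under the slanted steel lug. Then take the square-handled pin out of the wooden block and push it fully home through the lug and into the ear, so that the wheel is locked, and let go. Do not touch the cup on the wheel, leave the round-headed pin in the block, and do not disturb the bottle and jars round about.

Things in the scene. Friction and masses are not known exactly. Their poses are not given: they have to be found in the camera images.
- fixture: Fixed base of the wheel: plywood plate 225 x 120 x 12 mm on the board. Origin on the wheel's axis at the board's height; z up. Its -x points from the axis to the lug (roughly towards the robot); the plate reaches 148 mm to -x and 78 mm to +x. A steel post, 36 mm wide, 18 mm thick, carries the lug at 133 mm to -x.
- lug: Fixed slanted steel lug, 60 x 36 x 12 mm, with a 12.5 mm round bore right through, mouth chamfered 2 mm. Origin: middle of the bore's mouth on the upper face, at (-108, 0, 85) mm in the fixture frame. z: the bore's axis out of the mouth, up and away from the wheel, 30 degrees from vertical; x up and in towards the wheel; y level.
- ear: Aluminium ear on the wheel's rim, 34 x 34 x 22 mm, sweeping to 112 mm from the axis, with a 14 mm round bore right through, chamfered 2 mm. Origin: middle of the bore's mouth on its upper face; z out of the mouth, up and outwards, 30 degrees from vertical. With the wheel at 0 its bore is in line with the lug's, its mouth 29 mm below the lug's upper face along the axis (17 mm clear between them).
- wheel (a joint): Wheel angle (rad), positive anticlockwise from above; 0: ear under the lug. Click stops every 30 degrees (0.524 rad), 0 being one; let go within 0.2 rad of a stop, it springs there (about 0.15 N m takes it over the hump between). Starts negative, one to three clicks from 0; range -2.7 to 2.7. Disc 148 mm wide, top 57 mm over the board.
- knob (a point): Middle of the wheel's knob, where to hold it: an upright round dark wooden peg, 11 to 14 mm thick, reaching from 57 to 97 mm over the board, 62 mm from the axis; this point is 90 mm over the board. Seen from above it stands 65 degrees clockwise of the ear.
- cup: Speckled clay cup stuck on the middle of the wheel, 74 mm wide, 68 mm tall (its top 125 mm over the board). Origin at the middle of its underside, on the wheel's axis. Not to be touched.
- pin_block: Fixed wooden block 120 x 50 x 60 mm (x, y, z) with two upright bores 12 mm wide at x = +32 and -32 mm, in which the two pins stand. Origin at the middle of its underside.
- pin: Pin to use: steel shaft 10 mm thick, 55 mm long, last 10 mm tapering to 5 mm; collar 22 mm wide, 4 mm thick; square dark wooden handle 16 x 16 mm, 4 to 48 mm above the collar's underside. Loose, 50 to 100 g. Origin: middle of the collar's underside; z towards the handle; x, y square to its sides. Stands upright in either bore, collar on the block; when home the collar sits on the lug's upper face.
- pin_tip (a point): Free end of the square-handled pin's shaft, 55 mm from its origin.
- round_pin: The other pin, not to be used: same shaft and collar, but a round ball head 26 mm wide, top 39 mm above the collar's underside. Stands in the other bore. Origin at the middle of the collar's underside.
- dropper_bottle: Bystander: dropper bottle, 52 mm wide, 139 mm tall, beside the pin block on its -y side. Origin at the middle of its underside.
- jar_shell: Bystander: squat white-capped glaze jar, 52 mm wide, 69 mm tall, beyond the pin block. Origin at the middle of its underside.
- jar_plum: Bystander: squat white-capped glaze jar, 52 mm wide, 69 mm tall, beside the lug, on its -y side. Origin at the middle of its underside.

How it is judged:
By the outcome, as a careful person would: the job done as asked, in the order asked, and still so for the second after the job is handed in, with the robot touching nothing.
It also fails if it takes over 58 s, if anything falls off the work surface, if the arm or the gripper's body presses on something with over 40 N, if the wrist force passes 120 N, or if a joint passes its speed limit or range.

## Working session

There is one attempt and no reset: what is moved stays moved. The work goes in short steps, Python scripts to look and compute and a tool call to move; the robot and the scene stay as the last step left them, time stands still between calls to the robot, and variables do not carry over. Pictures are saved under pics/ and viewed, at most 10 in all, crops included, and the job is handed in when it is done.

```bash
ls; mkdir -p pics
```

Run:
```python
from station import bot
import cv2,numpy as np
np.set_printoptions(precision=4,suppress=True)
o=bot.get_obs();print({k:o[k] for k in("t","eef_pos","tool_rot","gripper_width")})
for n in("scene","top","wrist"):
    print(n,bot.camera_info(n))
    if n!="wrist": cv2.imwrite(f"pics/{n}0.png",bot.read_camera(n))
```

```text
pics
station.py
{'t': 0.0, 'eef_pos': array([ 0.2254, -0.6356,  0.2303]), 'tool_rot': array([-0.0009,  0.9855,  0.1696, -0.0002]), 'gripper_width': 1.0003031873862287}
scene {'vertical_fov': 48.57256921462004, 'cx': 313.7718968075149, 'cy': 206.36949812171017, 'view': array([[ 0.4603, -0.8877, -0.0144, -0.2785],
       [ 0.6034,  0.3009,  0.7385, -0.407 ],
       [-0.6512, -0.3486,  0.6741, -0.5627],
       [ 0.    ,  0.    ,  0.    ,  1.    ]])}
top {'vertical_fov': 56.72616180537308, 'cx': 322.0800190621979, 'cy': 196.3834367738572, 'view': array([[-0.0005, -1.    , -0.0017, -0.0121],
       [ 0.9993, -0.0006,  0.0377, -0.5645],
       [-0.0377, -0.0017,  0.9993, -0.9591],
       [ 0.    ,  0.    ,  0.    ,  1.    ]])}
wrist {'vertical_fov': 70.77319005382279, 'cx': 320.68669700484804, 'cy': 201.01965880409008, 'hand_eye': array([[ 0.0008,  0.9513,  0.3082,  0.079 ],
       [ 1.    , -0.0007, -0.0004,  0.0007],
       [-0.0001,  0.3082, -0.9513, -0.1429],
       [ 0.    ,  0.    ,  0.    ,  1.    ]])}
```

View pics/top0.png

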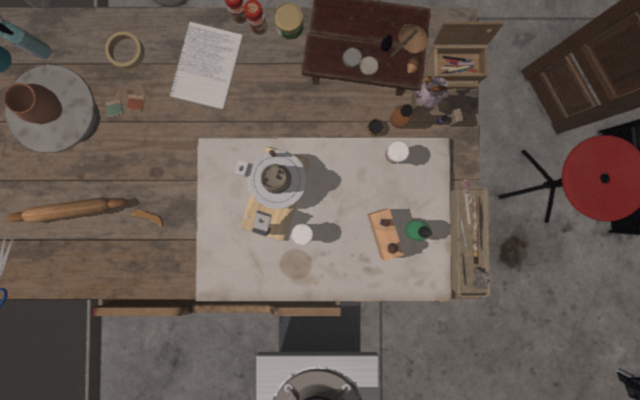

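View pics/scene0.png

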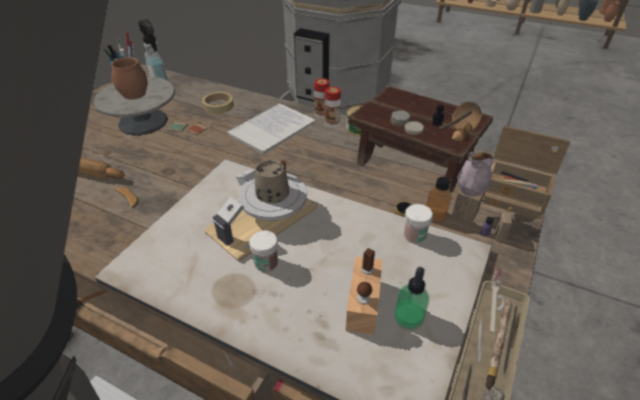

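The top view shows the wheel at about (276,178), ear (243,168), lug (261,222) and block (386,234). The square pin is at (386,222) and the round pin at (393,248). The scene view agrees, with the square pin at (368,260) on the far side. I'll enlarge both for measuring.

Create h.py:
```python
from station import bot
import cv2,numpy as np
from scipy.spatial.transform import Rotation as R
np.set_printoptions(precision=4,suppress=True)
def cam(n,o=None):
    """K, world->cam(opencv) 4x4"""
    c=bot.camera_info(n);f=200/np.tan(np.radians(c["vertical_fov"]/2))
    if "view" in c: V=np.array(c["view"])
    else:
        o=o or bot.get_obs();T=np.eye(4);T[:3,:3]=rot(o);T[:3,3]=o["eef_pos"]
        V=np.linalg.inv(T@np.array(c["hand_eye"]))
    return np.array([[f,0,c["cx"]],[0,f,c["cy"]],[0,0,1]]),np.diag([1,-1,-1,1.])@V
def rot(o): return R.from_quat(o["tool_rot"],scalar_first=True).as_matrix()
def proj(C,P):
    K,V=C;P=np.atleast_2d(P);p=(P@V[:3,:3].T+V[:3,3])@K.T;return p[:,:2]/p[:,2:]
def atz(C,uv,z):
    K,V=C;d=V[:3,:3].T@np.linalg.inv(K)@[*uv,1];c=-V[:3,:3].T@V[:3,3]
    return c+d*(z-c[2])/d[2]
```

Run:
```python
from h import *
t=cv2.imread("pics/top0.png")
a=cv2.resize(t[135:265,225:425],None,fx=4,fy=4,interpolation=cv2.INTER_CUBIC)
cv2.imwrite("pics/topc.png",a)
C=cam("top")
for n,uv,z in[("cup",(276,178),.125),("ear",(243,168),.06),("lug",(261,222),.085),("sq",(386,222),.1),("rd",(393,248),.09),("bot",(418,229),.13),("shell",(398,152),.069),("plum",(302,234),.069),("board",(198,139),0),("b2",(450,299),0)]: print(n,atz(C,uv,z))
```

```text
cup [0.6028 0.094  0.125 ]
ear [0.6335 0.1846 0.06  ]
lug [0.4999 0.1348 0.085 ]
sq [ 0.5003 -0.1639  0.1   ]
rd [ 0.4379 -0.1819  0.09  ]
bot [ 0.4852 -0.2319  0.13  ]
shell [ 0.6719 -0.2001  0.069 ]
plum [0.47   0.0368 0.069 ]
board [0.718 0.318 0.   ]
b2 [ 0.2959 -0.347   0.    ]
```

View pics/topc.png

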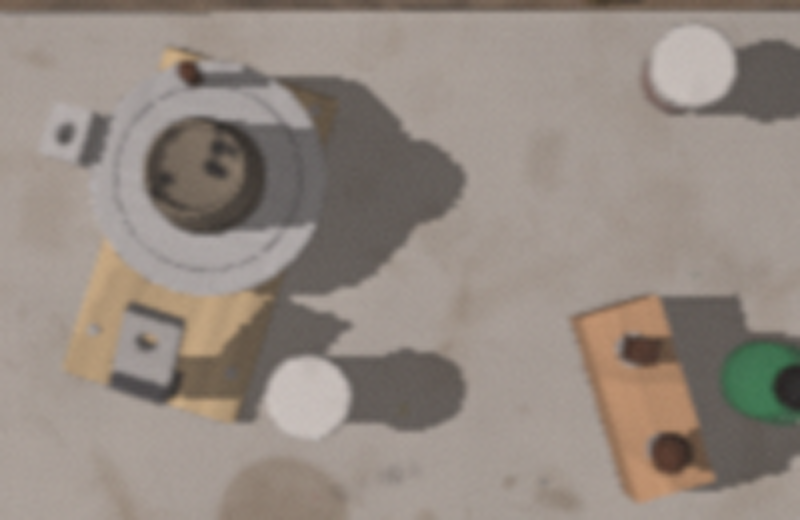

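The crop shows the ear bore at (66,132), lug bore at (147,341), knob top at (190,72) and cup at (205,172). The ear is about three clicks from the lug. Next I'll move to a spot between the two work areas and look with the wrist camera.

The rows are not in the units I measure in: shifts go in shares of 50 mm and turns go in shares of 2 pi rad. I convert before sending: -0.03 m is -0.6, 0.029 m is 0.58, 0.113 rad / 6.2832 = 0.018.

nudge_tcp(
  rows=[
    {"dx":0.58,"dy":-0.6,"dz":-0.026,"finger_gap":1},
    {"dx":0.58,"dy":-0.6,"dz":-0.026,"finger_gap":1},
    {"dx":0.58,"dy":-0.6,"dz":-0.026,"finger_gap":1},
    {"dx":0.58,"dy":-0.6,"dz":-0.026,"finger_gap":1},
    {"dx":0.58,"dy":-0.6,"dz":-0.026,"finger_gap":1},
    {"dx":0.58,"dy":-0.6,"dz":-0.026,"finger_gap":1},
    {"dx":0.58,"dy":-0.6,"dz":-0.026,"finger_gap":1},
    {"dx":0.58,"dy":-0.6,"dz":-0.026,"finger_gap":1},
    {"dx":0.58,"dy":-0.6,"dz":-0.026,"finger_gap":1},
    {"dx":0.58,"dy":-0.6,"dz":-0.026,"finger_gap":1},
    {"dx":0.58,"dy":-0.6,"dz":-0.026,"finger_gap":1},
    {"dx":0.58,"dy":-0.6,"dz":-0.026,"finger_gap":1},
    {"dx":0.58,"dy":-0.6,"dz":-0.026,"finger_gap":1},
    {"dx":0.58,"dy":-0.6,"dz":-0.026,"finger_gap":1},
    {"dx":0.58,"dy":-0.6,"dz":-0.026,"finger_gap":1},
    {"dx":0.58,"dy":-0.6,"dz":-0.026,"finger_gap":1},
    {"yaw":0.018,"finger_gap":0.4},
    {"yaw":0.018,"finger_gap":0.4},
    {"yaw":0.0181,"finger_gap":0.4},
    {"finger_gap":0.4},
  ],
)

```text
t: 2.1
eef_pos: [0.5022, -0.0287, 0.2517]
tool_rot: [0.0, 1.0, 0.0, -0.0]
contact_force: [0.2, 0.8, 0.1]
gripper_width: 0.396
grasp_force: 0.0
```

Run:
```python
from h import *
o=bot.get_obs();print(o["eef_pos"],o["tool_rot"],o["t"],o["joint_vel"])
im=bot.read_camera("wrist");cv2.imwrite("pics/w1.png",im);np.save("w1.npy",np.vstack(cam("wrist",o)[1]))
```

```text
[ 0.5022 -0.0287  0.2517] [ 0.0001  1.      0.     -0.0004] 2.1 [ 0.0117 -0.0007 -0.0095 -0.0016  0.0029 -0.0002  0.1154]
```

View pics/w1.png

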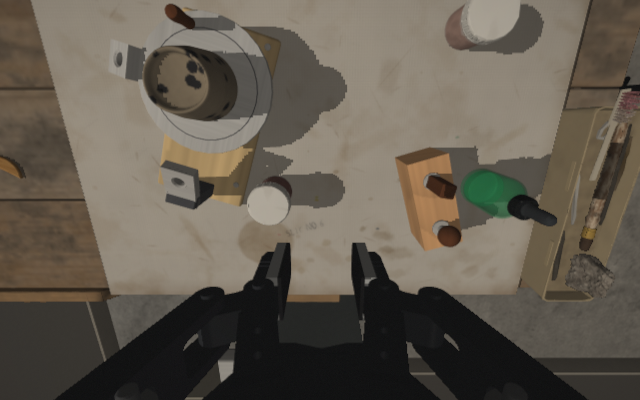

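The wrist view shows the knob at about (178,15), ear bore (121,60), lug bore (178,181), square pin (440,187) and round pin (447,235). I'll zoom into both regions.

Run:
```python
from h import *
w=cv2.imread("pics/w1.png")
r=lambda a,f:cv2.resize(a,None,fx=f,fy=f,interpolation=cv2.INTER_CUBIC)
A=r(w[0:220,100:290],2.7)[:590]
B=r(w[140:260,390:470],3.5)
c=np.zeros((594,800,3),np.uint8);c[:A.shape[0],:A.shape[1]]=A;c[:B.shape[0],515:515+B.shape[1]]=B
cv2.imwrite("pics/w1c.png",c)
```

```text
(no output)
```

View pics/w1c.png

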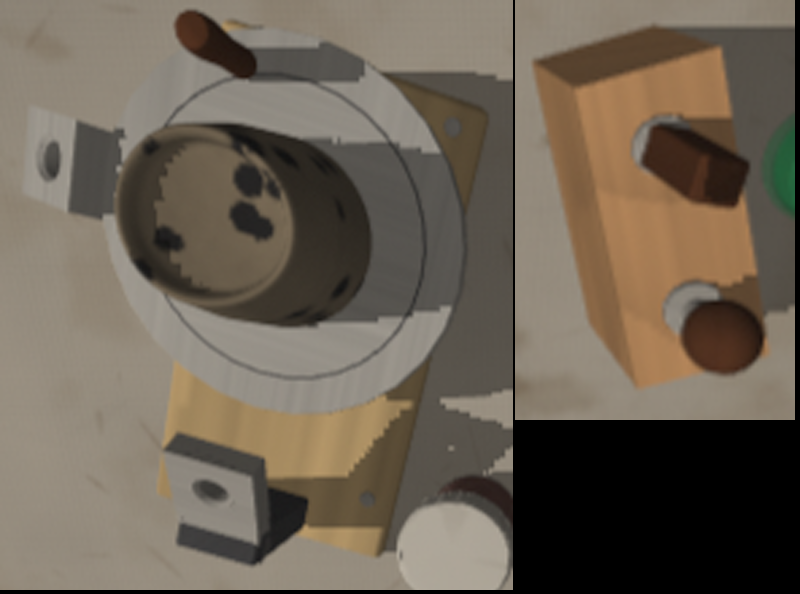

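Crop points: lug bore (210,490), ear bore (49,159), knob top (193,31), disc centre roughly (285,219), square pin collar about (664,142). I'll fit the fixture and block poses from the top and wrist views together.

Create fit.py:
```python
from h import *
from scipy.optimize import least_squares
T=cam("top");W=(cam("wrist")[0],np.load("w1.npy"))
tc=lambda u,v:(225+u/4-.4,135+v/4-.4)
wa=lambda u,v:(100+u/2.7-.3,v/2.7-.3)
wb=lambda u,v:(390+(u-515)/3.5-.35,140+v/3.5-.35)
def fx(p,q):  # fixture-frame point -> world
    c,s=np.cos(p[2]),np.sin(p[2]);return np.array([p[0]+c*q[0]-s*q[1],p[1]+s*q[0]+c*q[1],q[2]])
def whl(a,r,z,off=0): # wheel point, a wheel angle; ear at fixture angle pi
    t=np.pi+a+off;return (r*np.cos(t),r*np.sin(t),z)
def pts(p):
    a=p[3]
    return [fx(p,(-.108,0,.085)),fx(p,whl(a,.0935,.0599)),fx(p,whl(a,.062,.097,-np.radians(65))),fx(p,(0,0,.057))]
ob=[(T,0,tc(147,341)),(T,1,tc(66,132)),(T,2,tc(190,70)),(T,3,tc(210,178)),
    (W,0,wa(210,490)),(W,1,wa(49,159)),(W,2,wa(193,31)),(W,3,wa(285,219))]
def res(p):
    P=pts(p);return np.concatenate([(proj(C,P[i])[0]-uv)*(.3 if i==3 else 1)*(1 if C is W else 1) for C,i,uv in ob])
s=least_squares(res,[.61,.11,-.35,-1.5],loss="soft_l1");p=s.x
print("fixture",p,np.degrees(p[2:]));print(res(p).reshape(-1,2))
p4=p.copy();p4[3]=0
for n,x in zip(("lug","ear","knob","axis"),pts(p)):print(n,x)
print("knob at 0",pts(p4)[2])
def bk(b):return [fx(b,(.032,0,.062)),fx(b,(-.032,0,.099-.013)),fx(b,(.032,0,.06+.026)),fx(b,(-.06,-.025,.06)),fx(b,(-.06,.025,.06)),fx(b,(.06,.025,.06)),fx(b,(.06,-.025,.06))]
o2=[(W,1,wb(722,337)),(W,2,wb(695,164)),(W,3,wb(765,352)),(W,4,wb(638,388)),(W,5,wb(580,88)),(W,6,wb(722,46)),(T,1,tc(671,453)),(T,2,tc(642,350)),(T,5,tc(575,318)),(T,6,tc(657,295))]
f=lambda b:np.concatenate([proj(C,bk(b)[i])[0]-uv for C,i,uv in o2])
s=least_squares(f,[.47,-.17,.28],loss="soft_l1");b=s.x;print("block",b,np.degrees(b[2]));print(f(b).reshape(-1,2))
print("sq",bk(b)[0],"round",bk(b)[1])
```

```bash
python3 fit.py
```

```text
fixture [ 0.6061  0.0987 -0.324  -1.5459] [-18.5641 -88.575 ]
[[ 0.3886  0.5822]
 [ 0.5446  0.3514]
 [ 0.0104 -0.0281]
 [ 0.1436 -0.014 ]
 [-0.4538  0.6927]
 [ 0.3108 -0.1687]
 [-0.2939 -0.8959]
 [ 0.1333  1.6641]]
lug [0.5037 0.133  0.085 ]
ear [0.6336 0.188  0.0599]
knob [0.6675 0.1071 0.097 ]
axis [0.6061 0.0987 0.057 ]
knob at 0 [0.5991 0.1603 0.097 ]
block [ 0.4685 -0.174   0.2863] 16.40649903560405
[[-0.2016 -0.2653]
 [-0.7914 -0.3254]
 [ 1.1405  0.8124]
 [-0.4177  0.1691]
 [-1.1098 -0.2148]
 [-0.0232 -0.0079]
 [ 0.788   0.0453]
 [ 0.328   0.1752]
 [ 2.3818 -0.1571]
 [ 1.1918 -0.1161]]
sq [ 0.4992 -0.1649  0.062 ] round [ 0.4378 -0.183   0.086 ]
```

In the tool's units: 0.0331 m is 0.662, -0.0269 m is -0.538, -0.112 rad / 6.2832 = -0.0178.

nudge_tcp(
  rows=[
    {"dx":0.662,"dy":-0.538,"finger_gap":0.4},
    {"dx":0.662,"dy":-0.538,"finger_gap":0.4},
    {"dx":0.662,"dy":-0.538,"finger_gap":0.4},
    {"dx":0.662,"dy":-0.538,"finger_gap":0.4},
    {"dx":0.662,"dy":-0.538,"finger_gap":0.4},
    {"yaw":-0.0178,"finger_gap":0.4},
    {"dz":0.6,"finger_gap":0.4},
    {"dz":0.6,"finger_gap":0.4},
    {"finger_gap":0.4},
  ],
)

```text
t: 3.05
eef_pos: [0.665, 0.1047, 0.1873]
tool_rot: [0.001, 0.998, 0.058, -0.004]
contact_force: [-0.6, -0.8, 0.1]
gripper_width: 0.4
grasp_force: 0.0
```

Run:
```python
from h import *
o=bot.get_obs();print(o["q"]);Rm=rot(o)
print(Rm.T@(np.array([.6677,.1060,.068])-o["eef_pos"]), np.arctan2(Rm[1,0],Rm[0,0]))
C=cam("wrist",o);im=bot.read_camera("wrist")
for q in((.6675,.1071,.097),(.6675,.1071,.057)):cv2.circle(im,tuple(int(round(x)) for x in proj(C,q)[0]),3,(0,255,0),1)
cv2.imwrite("pics/w2.png",im)
```

```text
[ 0.0121  0.5468 -0.3759  1.5735  0.2182  1.0718 -1.8759]
[ 0.0038 -0.001   0.1192] 0.11533019670027063
```

View pics/w2.png

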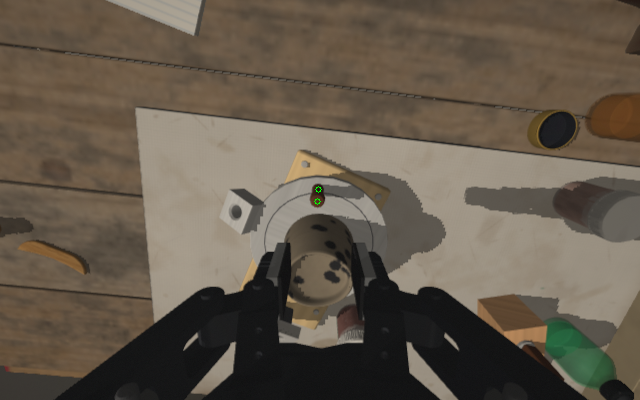

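In the tool's units: 0.04 m is 0.8, 0.039 m is 0.78.

nudge_tcp(
  rows=[
    {"dx":0.038,"dy":-0.01,"dz":0.8,"finger_gap":0.4},
    {"dx":0.038,"dy":-0.01,"dz":0.8,"finger_gap":0.4},
    {"dz":0.78,"finger_gap":0.4},
    {"finger_gap":0.4},
    {"finger_gap":0},
    {"finger_gap":0},
    {"finger_gap":0},
    {"finger_gap":0},
  ],
  squeeze=30,
)

```text
t: 3.9
eef_pos: [0.6734, 0.1084, 0.0761]
tool_rot: [-0.001, 0.998, 0.057, 0.002]
contact_force: [-0.6, 2.6, 8.5]
gripper_width: 0.136
grasp_force: 30.1
```

nudge_tcp(
  rows=[
    {"finger_gap":0},
  ],
)

```text
t: 4.0
eef_pos: [0.6734, 0.1084, 0.0761]
tool_rot: [-0.001, 0.998, 0.057, 0.002]
contact_force: [-0.6, 1.2, 7.7]
gripper_width: 0.139
grasp_force: 30.1
```

Run:
```python
from h import *
o=bot.get_obs();print(o["torque"],o["contact_force"],o["joint_vel"])
im=bot.read_camera("wrist");cv2.imwrite("pics/w3.png",cv2.resize(im[120:400,140:500],None,fx=2,fy=2))
```

```text
[0.2796 0.2216 0.0295] [-0.551   1.1623  7.7197] [ 0.0004  0.0001 -0.0009 -0.0008 -0.0003  0.0005 -0.0026]
```

View pics/w3.png

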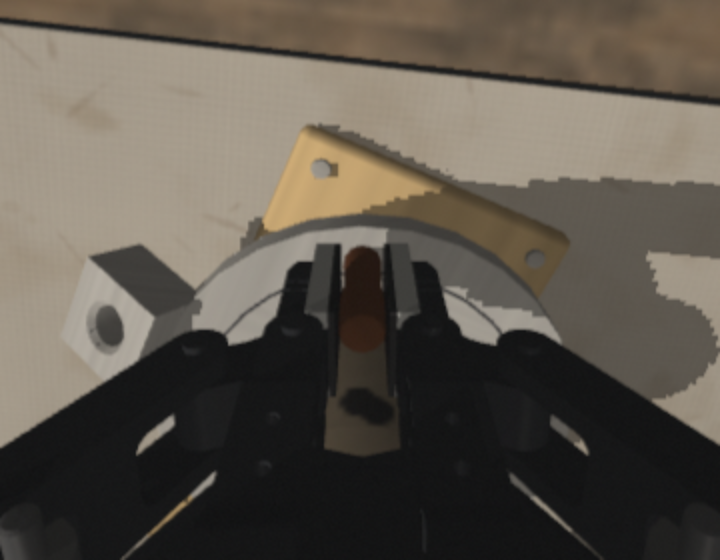

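The picture shows the knob squarely between the pads, with the cup clear of them. I'll turn the wheel 90° anticlockwise along the arc.

In the tool's units: -0.0067 m is -0.134, -0.0066 m is -0.132, -0.105 rad / 6.2832 = -0.0167.

nudge_tcp(
  rows=[
    {"dx":-0.012,"dy":-0.134,"yaw":-0.0167,"finger_gap":0},
    {"dx":-0.012,"dy":-0.134,"yaw":-0.0167,"finger_gap":0},
    {"dx":-0.012,"dy":-0.134,"yaw":-0.0167,"finger_gap":0},
    {"dx":-0.012,"dy":-0.134,"yaw":-0.0167,"finger_gap":0},
    {"dx":-0.012,"dy":-0.132,"yaw":-0.0167,"finger_gap":0},
    {"dx":-0.012,"dy":-0.132,"yaw":-0.0167,"finger_gap":0},
    {"dx":-0.012,"dy":-0.132,"yaw":-0.0167,"finger_gap":0},
    {"dx":-0.01,"dy":-0.132,"yaw":-0.0167,"finger_gap":0},
    {"dx":-0.01,"dy":-0.132,"yaw":-0.0167,"finger_gap":0},
    {"dx":-0.01,"dy":-0.132,"yaw":-0.0167,"finger_gap":0},
    {"finger_gap":0},
  ],
)

```text
t: 5.15
eef_pos: [0.6329, 0.1625, 0.0762]
tool_rot: [-0.001, 0.834, 0.552, 0.004]
contact_force: [-0.0, 8.2, 3.4]
gripper_width: 0.137
grasp_force: 29.8
```

```bash
python3 -c "
from h import *
o=bot.get_obs();r=rot(o);print(o['q'],np.degrees(np.arctan2(r[1,0],r[0,0])));d=o['eef_pos'][:2]-np.array([.6061,.0987]);print(np.hypot(*d)*1e3,np.degrees(np.arctan2(d[1],d[0])))"
```

```text
[ 0.0796  0.6865 -0.6053  1.7009  0.474   0.8978 -1.1207] 66.963053238296
69.16617528246476 67.18235507117019
```

In the tool's units: -0.0067 m is -0.134, -0.0066 m is -0.132, -0.103 rad / 6.2832 = -0.0164.

nudge_tcp(
  rows=[
    {"dx":-0.032,"dy":-0.134,"yaw":-0.0164,"finger_gap":0},
    {"dx":-0.032,"dy":-0.134,"yaw":-0.0164,"finger_gap":0},
    {"dx":-0.032,"dy":-0.134,"yaw":-0.0164,"finger_gap":0},
    {"dx":-0.028,"dy":-0.132,"yaw":-0.0164,"finger_gap":0},
    {"dx":-0.028,"dy":-0.132,"yaw":-0.0164,"finger_gap":0},
    {"finger_gap":0},
    {"finger_gap":0},
  ],
)

```text
t: 5.85
eef_pos: [0.5976, 0.1672, 0.0762]
tool_rot: [-0.003, 0.666, 0.746, 0.006]
contact_force: [-3.8, 18.8, 2.1]
gripper_width: 0.139
grasp_force: 29.8
```

```bash
python3 -c "
from h import *
o=bot.get_obs();r=rot(o);print(o['q'],np.degrees(np.arctan2(r[1,0],r[0,0])));d=o['eef_pos'][:2]-np.array([.6061,.0987]);print(np.hypot(*d)*1e3,np.degrees(np.arctan2(d[1],d[0])))"
```

```text
[ 0.1615  0.6809 -0.7361  1.779   0.5584  0.8932 -0.7068] 96.53428350752081
68.98421234943297 97.09998270900226
```

In the tool's units: -0.04 m is -0.8, -0.0397 m is -0.794, -0.085 rad / 6.2832 = -0.0135.

nudge_tcp(
  rows=[
    {"finger_gap":0.4},
    {"finger_gap":0.4},
    {"finger_gap":0.4},
    {"dz":-0.8,"finger_gap":0.4},
    {"dz":-0.8,"finger_gap":0.4},
    {"dz":-0.8,"finger_gap":0.4},
    {"dz":-0.8,"finger_gap":0.4},
    {"dx":-0.794,"dy":-0.272,"finger_gap":0.4},
    {"dx":-0.794,"dy":-0.272,"finger_gap":0.4},
    {"dx":-0.794,"dy":-0.272,"finger_gap":0.4},
    {"dx":-0.794,"dy":-0.272,"finger_gap":0.4},
    {"dx":-0.794,"dy":-0.272,"finger_gap":0.4},
    {"dx":-0.794,"dy":-0.272,"finger_gap":0.4},
    {"dx":-0.794,"dy":-0.272,"finger_gap":0.4},
    {"dx":-0.794,"dy":-0.272,"finger_gap":0.4},
    {"dx":-0.794,"dy":-0.272,"finger_gap":0.4},
    {"dx":-0.794,"dy":-0.272,"finger_gap":0.4},
    {"yaw":-0.0135,"finger_gap":0.4},
    {"yaw":-0.0135,"finger_gap":0.4},
    {"finger_gap":0.4},
  ],
)

```text
t: 7.85
eef_pos: [0.5047, -0.2539, 0.2331]
tool_rot: [-0.0, 0.603, 0.798, -0.0]
contact_force: [-0.2, 0.1, -1.7]
gripper_width: 0.401
grasp_force: 0.0
```

Run:
```python
from h import *
o=bot.get_obs();print(o["eef_pos"],o["q"]);C=cam("wrist",o);np.save("w4.npy",C[1])
im=bot.read_camera("wrist");cv2.imwrite("pics/w4.png",im);t=bot.read_camera("top")
uv=proj(C,(.4992,-.1649,.1))[0];print(uv);x,y=(uv-40).astype(int).clip(0);print(x,y)
r=lambda a,f:cv2.resize(a,None,fx=f,fy=f,interpolation=cv2.INTER_CUBIC)
A=r(im[y:y+80,x:x+80],5);B=r(t[135:240,225:325],3.8)
c=np.zeros((400,800,3),np.uint8);c[:A.shape[0],:A.shape[1]]=A;c[:B.shape[0],410:410+B.shape[1]]=B;cv2.imwrite("pics/w4c.png",c)
```

```text
[ 0.5047 -0.2539  0.2331] [ 0.9932  0.4076 -0.8155  1.7791  0.3307  1.098   0.3407]
[341.2041  99.718 ]
301 59
```

View pics/w4c.png

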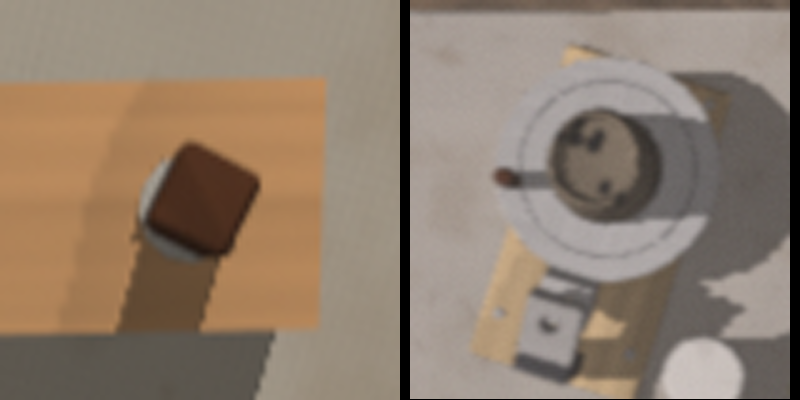

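The crop shows the ear is now under the lug. The square handle top has corners at about (193,141), (260,183), (222,255) and (150,212), so it is turned about 30° relative to the block.

Run:
```python
from h import *
C=(cam("wrist")[0],np.load("w4.npy"))
P=np.array([atz(C,(301+u/5-.4,59+v/5-.4),.108) for u,v in[(193,141),(260,183),(222,253),(152,211)]]);print(P,P.mean(0))
d=np.roll(P,-1,0)-P;print(np.degrees(np.arctan2(d[:,1],d[:,0]))%90,np.linalg.norm(d,axis=1))
o=bot.get_obs();r=rot(o);print(np.degrees(np.arctan2(r[1,0],r[0,0])))
print(P.mean(0)-o["eef_pos"], r.T@(P.mean(0)-o["eef_pos"]))
```

```text
[[ 0.4939 -0.1555  0.108 ]
 [ 0.5074 -0.1589  0.108 ]
 [ 0.5044 -0.1721  0.108 ]
 [ 0.4902 -0.1687  0.108 ]] [ 0.499  -0.1638  0.108 ]
[75.9053 77.2702 76.4986 74.441 ] [0.014  0.0135 0.0146 0.0137]
105.69940130588536
[-0.0061  0.0893 -0.1252] [0.0876 0.0183 0.1251]
```

In the tool's units: 0.0427 m is 0.854, 0.0136 m is 0.272, -0.15 rad / 6.2832 = -0.0239.

nudge_tcp(
  rows=[
    {"yaw":-0.0239,"finger_gap":0.4},
    {"yaw":-0.0239,"finger_gap":0.4},
    {"yaw":-0.0239,"finger_gap":0.4},
    {"yaw":-0.0239,"finger_gap":0.4},
    {"yaw":-0.0239,"finger_gap":0.4},
    {"yaw":-0.0239,"finger_gap":0.4},
    {"yaw":-0.0239,"finger_gap":0.4},
    {"dx":0.272,"dy":0.854,"finger_gap":0.4},
    {"dx":0.272,"dy":0.854,"finger_gap":0.4},
    {"dz":0.8,"finger_gap":0.4},
    {"dz":0.8,"finger_gap":0.4},
    {"finger_gap":0.4},
    {"finger_gap":0.4},
  ],
)

```text
t: 9.25
eef_pos: [0.4996, -0.1629, 0.1536]
tool_rot: [-0.0, 0.122, 0.993, 0.0]
contact_force: [0.1, -0.3, 0.4]
gripper_width: 0.397
grasp_force: 0.0
```

Run:
```python
from h import *
o=bot.get_obs();r=rot(o);print(o["q"],np.degrees(np.arctan2(r[1,0],r[0,0])))
print(r.T@(np.array([.499,-.1645,.072])-o["eef_pos"]))
```

```text
[ 0.9866  0.5215 -1.0126  1.9366  0.5328  0.9812  1.0492] 166.00321736081293
[ 0.0002 -0.0017  0.0816]
```

Good. Now I'll descend and grip.

In the tool's units: 0.027 m is 0.54, -0.0015 m is -0.03.

nudge_tcp(
  rows=[
    {"dy":-0.03,"dz":0.54,"finger_gap":0.4},
    {"dz":0.54,"finger_gap":0.4},
    {"dz":0.54,"finger_gap":0.4},
    {"finger_gap":0.4},
    {"finger_gap":0},
    {"finger_gap":0},
    {"finger_gap":0},
    {"finger_gap":0},
  ],
  squeeze=40,
)

```text
t: 10.05
eef_pos: [0.501, -0.165, 0.0744]
tool_rot: [0.002, 0.122, 0.993, -0.001]
contact_force: [-0.3, 0.5, 8.5]
gripper_width: 0.178
grasp_force: 41.8
```

Run:
```python
from h import *
o=bot.get_obs();r=rot(o);print(o["eef_pos"],np.degrees(np.arctan2(r[1,0],r[0,0])),o["contact_force"],o["gripper_width"]*85)
```

```text
[ 0.501  -0.165   0.0744] 166.00678696148452 [-0.3415  0.5215  8.5306] 15.127638109392823
```

In the tool's units: -0.0164 m is -0.328, -0.0163 m is -0.326.

nudge_tcp(
  rows=[
    {"dz":-0.326,"finger_gap":0},
    {"dz":-0.326,"finger_gap":0},
    {"dz":-0.328,"finger_gap":0},
    {"finger_gap":0},
    {"finger_gap":0},
  ],
)

```text
t: 10.55
eef_pos: [0.4991, -0.1651, 0.1217]
tool_rot: [0.0, 0.122, 0.993, -0.0]
contact_force: [1.5, 1.0, 1.0]
gripper_width: 0.183
grasp_force: 41.0
```

In the tool's units: 0.0057 m is 0.114, 0.0056 m is 0.112.

nudge_tcp(
  rows=[
    {"dx":0.05,"dz":-0.03,"finger_gap":0},
    {"dx":0.114,"dz":0.004,"finger_gap":0},
    {"dx":0.114,"dz":0.012,"finger_gap":0},
    {"dx":0.112,"dz":0.02,"finger_gap":0},
    {"dx":0.11,"dz":0.028,"finger_gap":0},
    {"dx":0.108,"dz":0.036,"finger_gap":0},
    {"dx":0.104,"dz":0.042,"finger_gap":0},
    {"dx":0.102,"dz":0.05,"finger_gap":0},
    {"dx":0.096,"dz":0.056,"finger_gap":0},
    {"finger_gap":0},
    {"finger_gap":0},
  ],
  squeeze=25,
)

```text
t: 11.65
eef_pos: [0.4538, -0.1534, 0.1097]
tool_rot: [-0.001, 0.122, 0.993, 0.0]
contact_force: [1.7, 0.6, 2.6]
gripper_width: 0.179
grasp_force: 41.4
```

Run:
```python
from h import *
o=bot.get_obs();C=cam("wrist",o);np.save("w5.npy",C[1]);im=bot.read_camera("wrist");s=bot.read_camera("scene")
r=lambda a,f:cv2.resize(a,None,fx=f,fy=f,interpolation=cv2.INTER_CUBIC)
A=r(im[120:320,220:420],2);B=r(s[210:340,300:430],3)
c=np.zeros((400,800,3),np.uint8);c[:400,:400]=A;c[:390,405:795]=B;cv2.imwrite("pics/w5.png",c)
```

```text
(no output)
```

View pics/w5.png

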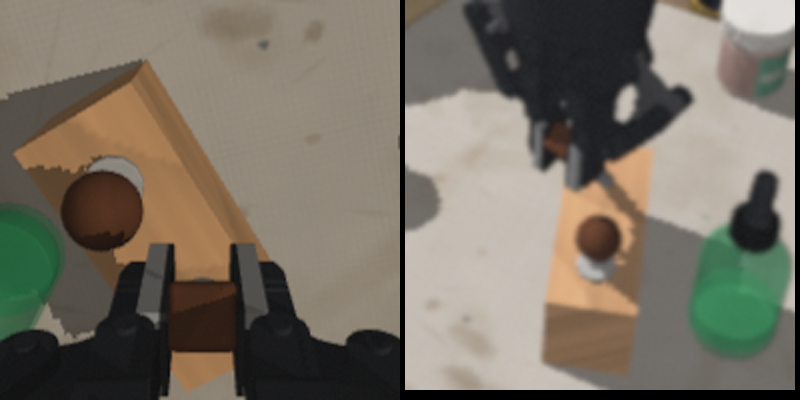

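The wrist view shows almost only the square end face of the handle (crop about x 170–235, y 283–352). So the handle axis points at the camera, which puts the tilt at about 31°. Next I'll lift it out along its axis and turn to the lug's heading.

The rows are not in the units I measure in: shifts go in shares of 50 mm and turns go in shares of 2 pi rad. I convert before sending: -0.03 m is -0.6, -0.0175 m is -0.35, 0.08 rad / 6.2832 = 0.0127.

nudge_tcp(
  rows=[
    {"dx":0.12,"dz":-0.2,"finger_gap":0},
    {"dx":0.21,"dz":-0.35,"finger_gap":0},
    {"dz":-0.6,"finger_gap":0},
    {"dz":-0.6,"finger_gap":0},
    {"yaw":0.0127,"finger_gap":0},
    {"finger_gap":0},
  ],
)

```text
t: 12.35
eef_pos: [0.438, -0.1501, 0.1983]
tool_rot: [-0.0, 0.162, 0.987, -0.001]
contact_force: [0.1, -0.0, -1.5]
gripper_width: 0.178
grasp_force: 41.0
```

Run:
```python
from h import *
o=bot.get_obs();r=rot(o);print(o["eef_pos"],np.degrees(np.arctan2(r[1,0],r[0,0])))
c=bot.camera_info("wrist");K=cam("wrist")[0];V=np.diag([1,-1,-1,1])@np.linalg.inv(np.array(c["hand_eye"]))
t=np.radians(31)
for x0 in(-.004,0,.004):
  for g,h in((.0334,.048),):
    pt=lambda d,e,f:np.array([x0,0,-.019])+(d-g)*np.array([np.sin(t),0,-np.cos(t)])+e*np.array([np.cos(t),0,np.sin(t)])+[0,f,0]
    print(x0,proj((K,V),[pt(h,0,0),pt(h,.008,.008),pt(h,-.008,.008),pt(.004,.011,0),pt(.004,-.011,0)]).round(1).tolist())
u=np.array([-.948,.3187,0])  # outward
m=np.array([.5037,.133,.085]);L=.0884;ax=.5*u+[0,0,.866]
for s in(.03,.004):
  T=m+s*ax+L*(np.sin(t)*u+[0,0,np.cos(t)])-[0,0,.019]
  print(s,T,r.T@(T-o["eef_pos"]))
im=bot.read_camera("wrist");cv2.imwrite("pics/w6.png",cv2.resize(im[220:340,240:400],None,fx=5,fy=5,interpolation=cv2.INTER_CUBIC))
```

```text
[ 0.438  -0.1501  0.1983] 161.3433029123148
-0.004 [[321.8, 281.9], [339.0, 264.0], [339.5, 300.3], [321.5, 259.6], [321.5, 296.9]]
0 [[321.8, 274.3], [339.2, 256.4], [339.7, 292.7], [321.5, 253.8], [321.5, 291.2]]
0.004 [[321.8, 266.5], [339.3, 248.5], [339.9, 285.1], [321.5, 248.0], [321.5, 285.5]]
0.03 [0.4463 0.1523 0.1678] [0.0889 0.2892 0.03  ]
0.004 [0.4586 0.1481 0.1452] [0.0759 0.2893 0.0525]
```

View pics/w6.png

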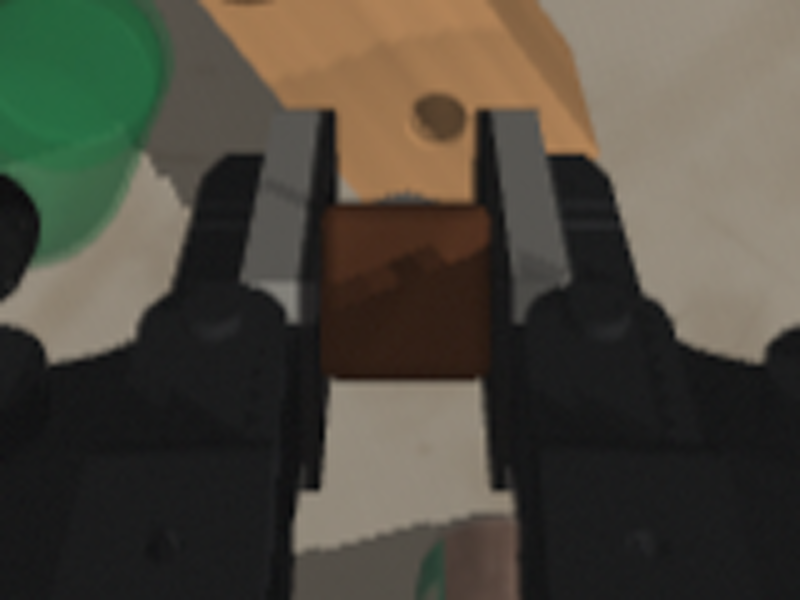

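The end face spans crop rows 203–378 with a sliver of collar at 194. That gives a tilt of about 32.4° and puts the pin 2.5 mm to −x of the tool's centre. Going to a 30 mm standoff on the bore axis.

In the tool's units: 0.0413 m is 0.826, 0.0155 m is 0.31.

nudge_tcp(
  rows=[
    {"dx":0.266,"dy":0.826,"finger_gap":0},
    {"dx":0.266,"dy":0.826,"finger_gap":0},
    {"dx":0.266,"dy":0.826,"finger_gap":0},
    {"dx":0.266,"dy":0.826,"finger_gap":0},
    {"dx":0.266,"dy":0.826,"finger_gap":0},
    {"dx":0.266,"dy":0.826,"finger_gap":0},
    {"dx":0.266,"dy":0.826,"finger_gap":0},
    {"dz":0.31,"finger_gap":0},
    {"dz":0.31,"finger_gap":0},
    {"finger_gap":0},
    {"finger_gap":0},
  ],
)

```text
t: 13.5
eef_pos: [0.4422, 0.1523, 0.1658]
tool_rot: [-0.001, 0.162, 0.987, -0.001]
contact_force: [0.1, 0.0, -0.9]
gripper_width: 0.18
grasp_force: 40.9
```

Create ins.py:
```python
from h import *
o=bot.get_obs();r=rot(o);u=np.array([-.948,.3187,0]);m=np.array([.5037,.133,.085]);t=np.radians(32.4)
tip=np.array(o["eef_pos"])+r@[-.0025,0,-.019]-.0884*(np.sin(t)*u+[0,0,np.cos(t)])
d=tip-m;v=np.array([-u[1],u[0],0]);ax=.5*u+[0,0,.866]
print("tip s,lateral x(in/up),y mm",1e3*d@ax,1e3*d@(-.866*u+[0,0,.5]),1e3*d@v, "yaw",np.degrees(np.arctan2(r[1,0],r[0,0])),"F",o["contact_force"])
```

```bash
python3 ins.py
```

```text
tip s,lateral x(in/up),y mm 29.039434318176138 0.018033337025501694 1.2555256961309853 yaw 161.36803362584234 F [ 0.113   0.0222 -0.9248]
```

In the tool's units: 0.0078 m is 0.156, 0.0069 m is 0.138.

nudge_tcp(
  rows=[
    {"dx":-0.09,"dy":0.024,"dz":0.156,"finger_gap":0},
    {"dx":-0.09,"dz":0.156,"finger_gap":0},
    {"dx":-0.09,"dz":0.156,"finger_gap":0},
    {"dx":-0.08,"dz":0.138,"finger_gap":0},
    {"finger_gap":0},
  ],
)

```text
t: 14.0
eef_pos: [0.4598, 0.149, 0.1353]
tool_rot: [-0.001, 0.162, 0.987, -0.0]
contact_force: [0.5, -1.0, -0.8]
gripper_width: 0.186
grasp_force: 40.9
```

```bash
python3 ins.py
```

Run:
```python
from h import *
w=bot.read_camera("wrist");s=bot.read_camera("scene")
r=lambda a,f:cv2.resize(a,None,fx=f,fy=f,interpolation=cv2.INTER_CUBIC)
c=np.zeros((400,800,3),np.uint8);c[:,:400]=r(w[200:360,240:400],2.5);c[:,400:]=r(s[150:250,190:290],4);cv2.imwrite("pics/w7.png",c)
```

```text
tip s,lateral x(in/up),y mm -6.2328984957013995 0.10655977614374557 -1.145259184948066 yaw 161.40009136630508 F [ 0.5183 -0.9659 -0.8335]
```

View pics/w7.png

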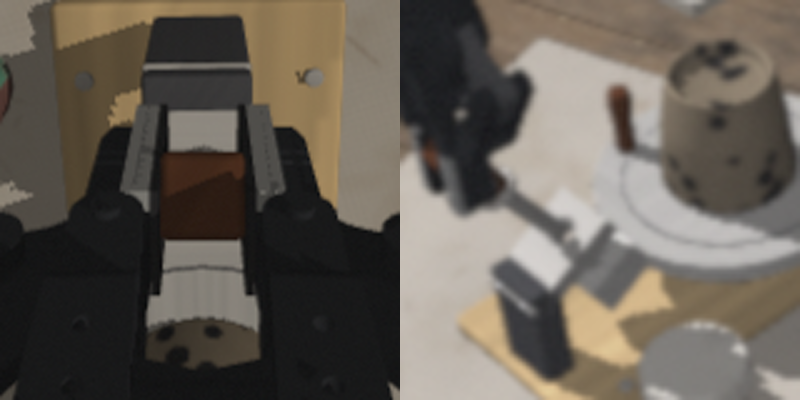

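The wrist view shows the handle over the lug, and the scene view shows the shaft end entering the bore. That was my 11th picture, one over the limit of 10, so I won't view any more. I'll use force and pose feedback from here.

In the tool's units: 0.0052 m is 0.104, -0.003 m is -0.06.

nudge_tcp(
  rows=[
    {"dx":-0.06,"dz":0.104,"finger_gap":0},
    {"dx":-0.06,"dz":0.104,"finger_gap":0},
    {"finger_gap":0},
  ],
)

```text
t: 14.4
eef_pos: [0.4657, 0.1469, 0.1253]
tool_rot: [-0.0, 0.162, 0.987, -0.0]
contact_force: [0.5, -3.3, -2.5]
gripper_width: 0.183
grasp_force: 40.8
```

```bash
python3 ins.py
```

```text
tip s,lateral x(in/up),y mm -17.997370067009864 0.49181888283028297 -1.0696635964711232 yaw 161.40722188077487 F [ 0.4704 -3.3162 -2.4808]
```

nudge_tcp(
  rows=[
    {"dx":-0.06,"dz":0.104,"finger_gap":0},
    {"finger_gap":0},
  ],
)

```text
t: 14.6
eef_pos: [0.4686, 0.1459, 0.1202]
tool_rot: [-0.0, 0.162, 0.987, -0.0]
contact_force: [1.7, -3.7, -1.2]
gripper_width: 0.177
grasp_force: 40.8
```

```bash
python3 ins.py
```

```text
tip s,lateral x(in/up),y mm -23.947366298824264 0.6381527844999599 -1.0942420704562386 yaw 161.40335162811837 F [ 1.6673 -3.661  -1.2423]
```

In the tool's units: 0.0052 m is 0.104, -0.003 m is -0.06.

nudge_tcp(
  rows=[
    {"dx":-0.06,"dy":-0.02,"dz":0.104,"finger_gap":0},
    {"dx":-0.06,"dz":0.104,"finger_gap":0},
    {"finger_gap":0},
  ],
)

```text
t: 14.9
eef_pos: [0.4742, 0.1436, 0.1098]
tool_rot: [0.0, 0.161, 0.987, 0.0]
contact_force: [1.7, -3.4, -1.1]
gripper_width: 0.182
grasp_force: 40.9
```

```bash
python3 ins.py
```

```text
tip s,lateral x(in/up),y mm -35.9925280808071 0.6291749249307959 -0.6215800216334805 yaw 161.4202671107574 F [ 1.6686 -3.4324 -1.127 ]
```

nudge_tcp(
  rows=[
    {"dx":-0.06,"dz":0.104,"finger_gap":0},
    {"dx":-0.06,"dz":0.104,"finger_gap":0},
    {"finger_gap":0},
  ],
)

```text
t: 15.2
eef_pos: [0.4802, 0.1415, 0.0994]
tool_rot: [0.0, 0.162, 0.987, 0.0]
contact_force: [3.0, -5.0, 0.1]
gripper_width: 0.18
grasp_force: 40.9
```

```bash
python3 ins.py
```

```text
tip s,lateral x(in/up),y mm -48.13240417478953 0.9028306815835343 -0.5474634148266572 yaw 161.4098957659341 F [ 3.0326 -5.0149  0.1012]
```

In the tool's units: 0.0026 m is 0.052, -0.0015 m is -0.03.

nudge_tcp(
  rows=[
    {"dx":-0.03,"dz":0.052,"finger_gap":0},
    {"dx":-0.03,"dz":0.052,"finger_gap":0},
    {"finger_gap":0},
  ],
)

```text
t: 15.5
eef_pos: [0.483, 0.1406, 0.0947]
tool_rot: [0.0, 0.162, 0.987, -0.0]
contact_force: [3.2, -4.8, -0.4]
gripper_width: 0.184
grasp_force: 41.2
```

```bash
python3 ins.py
```

```text
tip s,lateral x(in/up),y mm -53.73114710140107 1.1476912009413631 -0.5702137340432661 yaw 161.41074919757526 F [ 3.2055 -4.7794 -0.4187]
```

nudge_tcp(
  rows=[
    {"dx":-0.02,"dz":0.036,"finger_gap":0},
    {"finger_gap":0},
  ],
)

```text
t: 15.7
eef_pos: [0.484, 0.1403, 0.093]
tool_rot: [0.001, 0.161, 0.987, -0.0]
contact_force: [2.8, -5.5, 1.6]
gripper_width: 0.177
grasp_force: 41.5
```

```bash
python3 ins.py
```

```text
tip s,lateral x(in/up),y mm -55.630438685859374 1.1675924883649138 -0.6152947800410344 yaw 161.41544755452603 F [ 2.7794 -5.4958  1.5525]
```

nudge_tcp(
  rows=[
    {"dx":-0.02,"dz":0.036,"finger_gap":0},
    {"finger_gap":0},
  ],
)

```text
t: 15.9
eef_pos: [0.4844, 0.1402, 0.0924]
tool_rot: [0.0, 0.161, 0.987, -0.001]
contact_force: [-4.0, -7.4, 17.0]
gripper_width: 0.186
grasp_force: 43.5
```

```bash
python3 ins.py
```

```text
tip s,lateral x(in/up),y mm -56.418498637894515 1.177786542445869 -0.7137284703762048 yaw 161.42659210685153 F [-4.0324 -7.395  17.0314]
```

The force rose to 17 N at the predicted depth, so the collar is seated. I'll release, back off upwards, and then press lightly on the handle end with shut fingers to confirm it's home.

In the tool's units: -0.04 m is -0.8, -0.03 m is -0.6.

nudge_tcp(
  rows=[
    {"finger_gap":0.4},
    {"finger_gap":0.4},
    {"finger_gap":0.4},
    {"dz":-0.6,"finger_gap":0.4},
    {"dz":-0.8,"finger_gap":0.4},
    {"finger_gap":0},
    {"finger_gap":0},
    {"finger_gap":0},
    {"finger_gap":0},
  ],
  squeeze=20,
)

```text
t: 16.8
eef_pos: [0.4834, 0.1401, 0.1601]
tool_rot: [-0.001, 0.161, 0.987, -0.0]
contact_force: [0.5, -0.4, -0.9]
gripper_width: 0.002
grasp_force: 0.0
```

Run:
```python
from h import *
o=bot.get_obs();r=rot(o)
top=np.array([.481,.1406,.1266]);ax=np.array([-.474,.159,.866])
print(r.T@(top+.012*ax-o["eef_pos"]),o["contact_force"],o["gripper_width"])
C=cam("wrist",o);im=bot.read_camera("wrist");hsv=cv2.cvtColor(im,cv2.COLOR_BGR2HSV)
m=((hsv[...,0]<14)&(hsv[...,1]>90)&(hsv[...,2]<130)).astype(np.uint8)
n,l,s,c=cv2.connectedComponentsWithStats(m)
print([ (s[i].tolist(),c[i].round(1).tolist()) for i in range(1,n) if s[i,4]>80],proj(C,[top,top-.044*ax]))
```

```text
[ 0.0084 -0.0002  0.0231] [ 0.5041 -0.364  -0.9408] 0.0017996523918154975
[([308, 214, 24, 28, 565], [319.4, 227.1]), ([626, 319, 14, 19, 216], [633.3, 328.3])] [[321.0857 227.7132]
 [321.0319 233.9179]]
```

The handle sits where a seated pin should: blob at (319,227) against a predicted (321,228). Now the light press.

In the tool's units: 0.0231 m is 0.462, 0.0084 m is 0.168.

nudge_tcp(
  rows=[
    {"dx":0.168,"finger_gap":0},
    {"dz":0.462,"finger_gap":0},
    {"dx":-0.04,"dz":0.07,"finger_gap":0},
    {"dx":-0.04,"dz":0.07,"finger_gap":0},
    {"finger_gap":0},
  ],
)

```text
t: 17.35
eef_pos: [0.4801, 0.1418, 0.1311]
tool_rot: [-0.0, 0.161, 0.987, 0.0]
contact_force: [-0.5, 0.5, -0.8]
gripper_width: 0.003
grasp_force: 0.0
```

nudge_tcp(
  rows=[
    {"dx":-0.02,"dz":0.034,"finger_gap":0},
    {"dx":-0.02,"dz":0.034,"finger_gap":0},
    {"finger_gap":0},
  ],
)

```text
t: 17.65
eef_pos: [0.4821, 0.1424, 0.129]
tool_rot: [0.0, 0.161, 0.987, 0.001]
contact_force: [-3.5, -0.3, 9.4]
gripper_width: -0.002
grasp_force: 5.2
```

nudge_tcp(
  rows=[
    {"dx":-0.02,"dz":0.034,"finger_gap":0},
    {"finger_gap":0},
  ],
)

```text
t: 17.85
eef_pos: [0.4826, 0.1434, 0.1286]
tool_rot: [0.0, 0.161, 0.987, 0.001]
contact_force: [-8.7, 1.1, 23.1]
gripper_width: -0.002
grasp_force: 11.9
```

It is firm at the predicted height with 23 N of reaction, so the pin is home. I'll back off and check the handle, wheel and bystanders by numbers.

In the tool's units: 0.045 m is 0.9, -0.04 m is -0.8.

nudge_tcp(
  rows=[
    {"dx":0.06,"dz":-0.1,"finger_gap":0},
    {"dx":0.12,"dz":-0.2,"finger_gap":0},
    {"dz":-0.8,"finger_gap":0},
    {"dz":-0.8,"finger_gap":0},
    {"dx":0.9,"finger_gap":0},
    {"finger_gap":0},
    {"finger_gap":0},
  ],
)

```text
t: 18.55
eef_pos: [0.4309, 0.1578, 0.2214]
tool_rot: [0.001, 0.161, 0.987, -0.001]
contact_force: [1.1, -0.3, -0.3]
gripper_width: -0.0
grasp_force: 0.0
```

Run:
```python
from h import *
o=bot.get_obs();C=cam("wrist",o);im=bot.read_camera("wrist");hsv=cv2.cvtColor(im,cv2.COLOR_BGR2HSV)
m=((hsv[...,0]<14)&(hsv[...,1]>90)&(hsv[...,2]<130)).astype(np.uint8)
n,l,s,c=cv2.connectedComponentsWithStats(m)
top=np.array([.481,.1406,.1266]);ax=np.array([-.474,.159,.866])
print([ (s[i].tolist(),c[i].round(1).tolist()) for i in range(1,n) if s[i,4]>60],proj(C,[top,top-.044*ax,(.5991,.1603,.09)]))
a=cv2.imread("pics/scene0.png").astype(int);b=bot.read_camera("scene").astype(int);d=np.abs(a-b).mean(2)
for nm,(x0,y0,x1,y1) in dict(bottle=(395,262,432,330),shell=(402,203,435,243),plum=(246,230,282,272),round=(355,280,374,305)).items():print(nm,d[y0:y1,x0:x1].mean())
```

```text
[([28, 274, 31, 23, 520], [42.5, 285.5]), ([576, 318, 28, 18, 390], [589.6, 326.2]), ([29, 381, 30, 19, 243], [43.8, 392.5])] [[320.8234 255.5796]
 [320.8138 256.2677]
 [368.0475 319.7391]]
bottle 5.085453100158983
shell 5.048737373737374
plum 8.226851851851851
round 27.170526315789473
```

Run:
```python
from h import *
for n,bx in dict(scene=dict(round=(352,278,378,308),plum=(246,230,282,272),bottle=(395,262,432,330)),top=dict(round=(386,240,400,256),bottle=(405,217,432,241),shell=(386,141,410,164),plum=(290,224,314,245))).items():
  a=cv2.imread(f"pics/{n}0.png");b=bot.read_camera(n)
  for k,(x0,y0,x1,y1) in bx.items():
    r=cv2.matchTemplate(b[y0-15:y1+15,x0-15:x1+15],a[y0:y1,x0:x1],cv2.TM_CCOEFF_NORMED);_,v,_,p=cv2.minMaxLoc(r);print(n,k,round(v,3),p[0]-15,p[1]-15,b[y0:y1,x0:x1].mean().round(1),a[y0:y1,x0:x1].mean().round(1))
```

```text
scene round 0.746 0 0 88.4 119.1
scene plum 0.956 0 0 136.7 135.8
scene bottle 0.996 0 0 110.1 106.0
top round 0.931 -1 0 71.2 101.0
top bottle 0.909 0 1 85.9 82.6
top shell 0.999 0 0 168.4 161.0
top plum 0.998 0 0 174.3 167.1
```

Nothing has shifted by more than a pixel. The round pin only looks darker, which is consistent with the arm's shadow. Handing in.

```bash
python3 -c "
from station import bot
print(bot.hand_in())"
```

```text
the job is handed in; nothing more can be done
None
```

The wheel is turned to the lug and locked with the square-handled pin, which took a firm 23 N press at its seated height before I let go and handed in at about 19 s (no verdict was returned); I viewed 11 pictures, one over the limit of 10.

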